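Put the spice tins back in the sloping rack

ROBOT

A 6-joint arm with a two-finger parallel gripper is mounted at the origin on the work surface. World frame = base frame: x ahead of the robot, y to its left, z up, the work surface at z = 0. Lengths are in m, angles in rad, forces in N, time in s.
With the tool pointing down it reaches from about 0.275 to 0.85 m from the base axis. Payload 5.2 kg.
Tool frame: the origin (TCP) lies at the very end of the fingers, on their centre line; the grasp point (between the pads) lies 19 mm behind it; z points along the fingers, y is the line along which they close (so a half turn about z gives the same grasp; the last joint's range is limited). The gripper opens to 85 mm and grips with 20 to 120 N. Pads are 22 mm wide; open, the fingers measure 114 mm over their backs; the gripper's body (76 mm by 85 mm) begins 54 mm behind the grasp point. The pads swing forward as they close: fully open they stand 13 mm farther back than shut.
Start: joints at [-1.381, 0.259, 1.535, -0, 1.348, -0.203], TCP at [0.211, -0.508, 0.231] pointing down, gripper open.
Joint ranges: [-3.14, 3.14], [-0.91, 2.08], [0.19, 2.58], [-1.22, 4.36], [0.22, 2.71], [-3.12, 3.12]. Speed limits (rad/s): [2.57, 2.57, 3.14, 3.14, 3.14, 3.14].

INTERFACE

Orientations are given as a 3x3 rotation matrix whose columns are the frame's x, y, z axes.
In Python, from rig import goto, move_l, set_joints, set_gripper, wait, solve_ik, capture, Unreachable, close_job, find_in, silhouettes, spot_point, read_time_s, read_qpos, read_dq, read_tau, read_ee_pos, read_eef_rot, read_wrist_force, read_torque, read_finger_gap, read_gripper_force gives the robot as it stands. Calls block until the motion is done:
- goto(position, orientation): joint-space move of the TCP to a pose.
- move_l(position, frame=None, velocity=0.15, stop_force=None): straight line of the TCP; frame=None keeps the orientation; velocity is the mean speed in m/s. With stop_force (N) it stops when the force on the tool has changed by that much, and returns True; else False.
- set_joints(angles): joint-space move.
- set_gripper(opening): opening from 0.0 (shut) to 1.0 (fully open); the grip force is fixed at half the most; returns when the fingers have stopped.
- wait(seconds).
- solve_ik(position, orientation): joint angles nearest the present ones, or None.
- capture(name): name is "scene" or "top" or "wrist"; returns a dict with "image" (480x640x3 uint8, blue, green, red), "depth" (480x640 float32, m along the optical axis (not along the pixel's ray), 0 where there is no reading), "intrinsics" (3x3 intrinsics, pixels), "xyz" and "orientation" of the camera in the world; the wrist camera has in their place "mount" (4x4, takes a point from camera to tool coordinates, whose origin is the TCP and whose axes are the flange's). Camera axes: x right, y down, z forward; pixel columns grow to the right and rows downward; lengths in m; the calibration is good to about 2 mm. The wrist camera is an equidistant fisheye: a pixel r from the principal point sees the ray r / f radians off the axis. A picture is of the moment at which its call begins: read the wrist's pose just before it.
A pose or a line that the arm cannot do raises Unreachable and nothing moves.
- close_job(): hands the job in; it is judged then, once.
Trained networks look in a picture, given as the dict that the camera call returned (one of the last four; its "shot" number tells which), for a name from the list of things; names that differ only in an ending like _2 or _b are one class to them, and where a whole thing is asked for, a point or a joint stands for the part that bears it (a point fixed in the world has none). Each returns a list of dicts, best first, with "conf" (0 to 1); they miss things now and then, are a little off and sometimes report something else, mostly with a low value. They report only what shows in the picture. A call takes as long as a camera call.
- find_in(picture, query): "bbox" ([left, top, right, bottom] as shares, 0 to 1, of the picture: columns of its width, rows of its height, round what is visible of it).
- silhouettes(picture, query): "pixels" (480x640 bool, what is visible of it) and "bbox" ([left, top, right, bottom] as shares, 0 to 1, of the picture: columns of its width, rows of its height, round what is visible of it).
- spot_point(picture, query): "point" ([column, row] as shares, 0 to 1, of the picture: columns of its width, rows of its height: a listed point, or the origin of a listed thing).
Readings, each from a call of its own:
- read_time_s(): time.
- read_qpos(): joint angles.
- read_dq(): joint speeds.
- read_tau(): joint torques, N m.
- read_ee_pos(): TCP position.
- read_eef_rot(): TCP orientation.
- read_wrist_force(): force on the tool from outside, world axes, zero at the start.
- read_torque(): the same for the moment, N m.
- read_finger_gap(): opening from 0.0 (shut) to 1.0 (fully open).
- read_gripper_force(): force on a finger pad.
Only numpy, scipy, OpenCV 4.12 (cv2) and the standard library are available. Lean on these libraries where they do the work, as an engineer would, in place of code of your own. Each camera call takes 0.05 s, during which the arm holds its last target. There are 200 camera calls.

TASK

Put the three spice tins away in the sloping beech rack, standing on their bases, each in the lane whose width fits it: the big round tin in the wide lane, the small round tin in the narrow lane, the square tin in the medium lane. Slide each one down its lane, under the dowel shelf, until it rests against the back stop. Do not tip a tin over, and leave the sugar pot, the tumbler and the tin box where they stand.

Things in the scene. Friction and masses are not known exactly. Their poses are not given: they have to be found in the camera images.
- big_tin_mid (a point): wide low round tin, 66 mm across, 52 mm high, about 0.17 kg, plain steel, stands upright on the counter at the start. Point: its centre, 26 mm above its base; z is its axis (up)
- small_tin_mid (a point): slim round tin, 50 mm across, 58 mm high, about 0.11 kg, plain steel, stands upright on the counter. Point: its centre, 29 mm above its base; z is its axis (up)
- square_tin_mid (a point): square tin, 58 x 58 mm in plan, 60 mm high, about 0.16 kg, plain steel, stands upright on the counter at any yaw. Point: its centre, 30 mm above its base; x and y are square to its sides, z up
- rack: beech spice rack, fixed; 227 mm wide, 260 mm deep. Origin: on the counter under its middle; x runs level along the lanes from the open high end (robot side) to the stop end, y to the left seen from the robot, z up. It carries the tray and, over the low end only, a level dowel shelf on two rear posts (x = 122 to 140 mm, y = 102 to 114 mm on either side)
- shelf_edge (a point): middle of the front lower edge of the rack's shelf of 12 mm dowels, 32 mm along x and 210 mm above the rack's origin; axes as the rack's. The shelf covers 112 mm on from here in x and 114 mm to either side; underside 210 mm, dowel tops 224 mm, rail tops 228 mm above the counter. Below it front and sides are open
- tray: the rack's tray floor, sloping 15 degrees down away from the open end. Origin: on the floor at the face of the back stop, mid-width, 105 mm along x and 30 mm above the rack's origin; x straight down the slope (the stop's face is x = 0, 24 mm high; the open end is x = -225 mm), y as the rack's, z square to the floor. Friction (about 0.6) holds a tin wherever it stands on the slope
- stop_wide (a point): foot of the back stop, floor level, middle of the wide lane (75 mm between rails, the left one, tray y = +69 mm), for the 66 mm round tin; axes as the tray's. The lanes are parted by rails 7 mm wide and 10 mm high along the whole tray at tray y = 110, 28, -37 and -110 mm
- stop_narrow (a point): the same for the narrow lane (58 mm between rails, the middle one, tray y = -4.5 mm), for the 50 mm round tin
- stop_medium (a point): the same for the medium lane (66 mm between rails, the right one, tray y = -73.5 mm), for the square tin
- sugar_pot: closed white ceramic sugar pot, 82 mm across, 91 mm high, stands loose on the rack's dowel shelf; origin at the centre of its base. Leave alone
- tumbler: squat glass tumbler, 70 mm across, 66 mm high, loose on the counter among the tins; origin at the centre of its base. Leave alone
- tin_box: white lidded tin box, 93 x 73 mm, 68 mm high plus a 12 mm wooden lid knob, loose on the counter; origin at the centre of its base, x along its long side. Leave alone

How it is judged:
By the outcome, as a careful person would: the job done as asked, in the order asked, and still so for the second after the job is handed in, with the robot touching nothing.
It also fails if it takes over 72 s, if anything falls off the work surface, if the arm or the gripper's body presses on something with over 40 N, if the wrist force passes 120 N, or if a joint passes its speed limit or range.

## Working session

There is one attempt and no reset: what is moved stays moved. The work goes in short steps, each a Python script; the robot and the scene stay as the last script left them, time stands still between calls to the robot, and variables do not carry over. Pictures are saved under pics/ and viewed, at most 10 in all, crops included, and the job is handed in when it is done.

```bash
ls; mkdir -p pics
cat > h.py <<'E'
import numpy as np, cv2
from rig import *
def cloud(c):
    K=c["intrinsics"];d=c["depth"];v,u=np.indices(d.shape)
    p=np.stack([(u-K[0,2])/K[0,0]*d,(v-K[1,2])/K[1,1]*d,d],-1)
    w=p@np.array(c["orientation"]).T+np.array(c["xyz"])
    w[d<=0]=np.nan
    return w
E
cat > a.py <<'E'
from h import *
print(read_time_s(),read_qpos())
for n in ["scene","top"]:
    c=capture(n); cv2.imwrite(f"pics/{n}0.png",c["image"]); np.savez(f"{n}0.npz",**{k:v for k,v in c.items()})
    print(n,c["xyz"],np.round(c["orientation"],3).tolist(),c["intrinsics"].tolist())
    w=cloud(c)
    for q in ["big_tin_mid","small_tin_mid","square_tin_mid","rack","sugar_pot","tumbler","tin_box"]:
        for s in silhouettes(c,q)[:2]:
            m=s["pixels"]; p=w[m]; p=p[~np.isnan(p[:,0])]
            if len(p): print(q,round(s["conf"],2),m.sum(),np.round(np.array(s["bbox"])*[640,480,640,480]).astype(int).tolist(),"med",np.round(np.median(p,0),3),"lo",np.round(np.percentile(p,2,axis=0),3),"hi",np.round(np.percentile(p,98,axis=0),3))
    for q in ["shelf_edge","stop_wide","stop_narrow","stop_medium","rack","tray"]:
        for s in spot_point(c,q)[:1]: print(q,round(s["conf"],2),np.round(np.array(s["point"])*[640,480],1))
E
python3 a.py
```

```text
pics
0.0 [-1.38080420e+00  2.59331640e-01  1.53609664e+00  1.61320076e-05
  1.34799873e+00 -2.02774139e-01]
scene [ 1.37419819 -0.00281397  0.67152321] [[-0.042, 0.555, -0.831], [0.999, 0.007, -0.046], [-0.02, -0.832, -0.555]] [[553.9359334706794, 0.0, 327.8250407330525], [0.0, 553.9359334706794, 234.00606932920726], [0.0, 0.0, 1.0]]
big_tin_mid 0.83 1489 [229, 271, 272, 319] med [ 0.624 -0.185  0.045] lo [ 0.575 -0.22  -0.001] hi [ 0.638 -0.156  0.054]
small_tin_mid 0.7 867 [151, 230, 177, 269] med [ 0.479 -0.383  0.04 ] lo [ 0.391 -0.415 -0.001] hi [ 0.489 -0.364  0.059]
square_tin_mid 0.86 1098 [254, 213, 283, 254] med [ 0.444 -0.174  0.047] lo [ 0.393 -0.203  0.002] hi [ 0.45  -0.147  0.061]
rack 0.95 19178 [389, 190, 595, 357] med [0.63  0.219 0.062] lo [0.488 0.081 0.006] hi [0.728 0.345 0.227]
sugar_pot 0.9 3022 [451, 164, 507, 232] med [0.689 0.172 0.275] lo [0.648 0.139 0.224] hi [0.702 0.212 0.311]
tumbler 0.83 1382 [206, 233, 244, 279] med [ 0.523 -0.25   0.044] lo [ 0.473 -0.282 -0.   ] hi [ 0.541 -0.22   0.066]
tumbler 0.41 1431 [231, 272, 271, 317] med [ 0.625 -0.185  0
[... 830 characters left out ...]
med [ 0.419 -0.173  0.06 ] lo [ 0.392 -0.204  0.018] hi [ 0.448 -0.146  0.064]
rack 0.37 10324 [144, 180, 278, 315] med [0.548 0.204 0.065] lo [0.447 0.088 0.032] hi [0.677 0.319 0.092]
sugar_pot 0.75 2057 [171, 153, 221, 206] med [0.655 0.172 0.293] lo [0.623 0.14  0.222] hi [0.697 0.212 0.314]
sugar_pot 0.36 849 [378, 211, 409, 245] med [ 0.603 -0.184  0.052] lo [ 0.574 -0.216  0.005] hi [ 0.635 -0.154  0.056]
tumbler 0.7 910 [410, 256, 446, 285] med [ 0.508 -0.259  0.024] lo [ 0.477 -0.281  0.002] hi [ 0.537 -0.218  0.068]
shelf_edge 0.96 [181.  220.8]
stop_wide 0.71 [169.3 208.8]
stop_narrow 0.97 [204.3 200.2]
stop_medium 0.89 [233.4 192.6]
rack 0.68 [216.8 249. ]
tray 0.88 [200.8 204. ]
```

View pics/scene0.png

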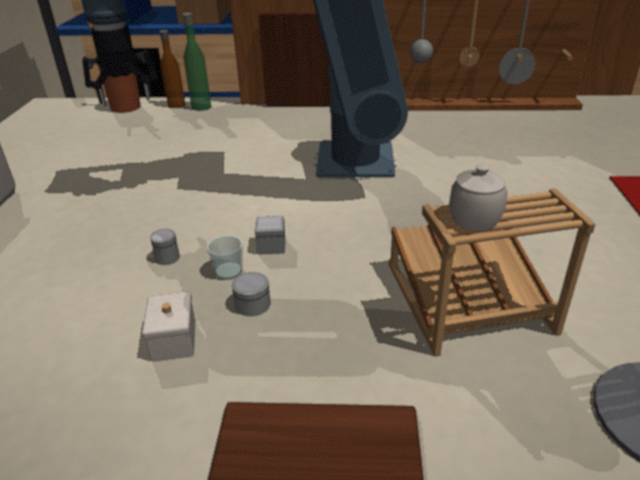

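View pics/top0.png

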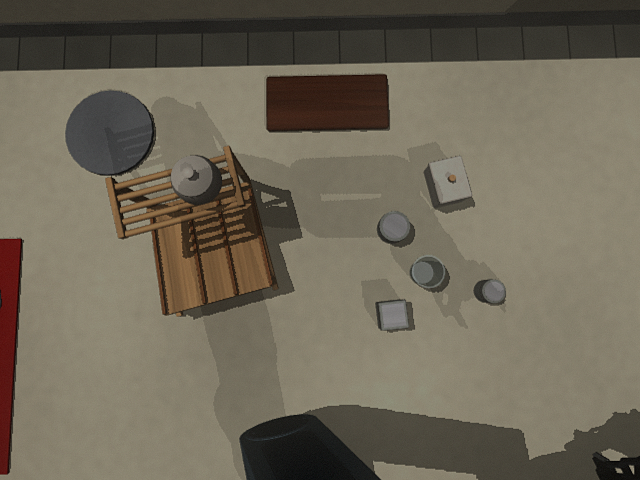

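Scene view: the rack is at right, around (495,270), with the pot on its shelf. Top view: big tin (394,228), square tin (394,315), small tin (491,291), tumbler (428,272) and tin box (450,180). Next I fit the rack and tin poses from the clouds.

```bash
cat > fit.py <<'E'
from h import *
from scipy.optimize import least_squares
P=[];T={}
H={"big_tin_mid":.052,"small_tin_mid":.058,"square_tin_mid":.060}
for n in ["scene","top"]:
    c=capture(n); w=cloud(c)
    m=silhouettes(c,"rack")[0]["pixels"]
    m=cv2.dilate(m.astype(np.uint8),np.ones((9,9)))>0
    sp=silhouettes(c,"sugar_pot")[0]["pixels"]
    m&=~(cv2.dilate(sp.astype(np.uint8),np.ones((7,7)))>0)
    p=w[m]; p=p[(p[:,2]>.012)&(p[:,2]<.232)]; P.append(p)
    for q,h in H.items():
        s=silhouettes(c,q)[0]["pixels"]; s=cv2.dilate(s.astype(np.uint8),np.ones((5,5)))>0
        t=w[s]; t=t[(abs(t[:,2]-h)<.006)]
        (cx,cy),r=cv2.minEnclosingCircle(t[:,:2].astype(np.float32)); R=cv2.minAreaRect(t[:,:2].astype(np.float32))
        print(n,q,len(t),"mean",np.round(t.mean(0),4),"circ",np.round([cx,cy,r],4),"rect",np.round(R[0],4),np.round(R[1],4),round(R[2],1))
th=np.radians(15);ca,sa=np.cos(th),np.sin(th)
def box(q,lo,hi):
    c=(np.array(lo)+hi)/2;h=(np.array(hi)-lo)/2;d=abs(q-c)-h
    return np.linalg.norm(np.maximum(d,0),axis=1)+np.minimum(d.max(1),0)
def res(v,p):
    c,s=np.cos(v[2]),np.sin(v[2]);d=p-[v[0],v[1],v[3]]
    r=np.stack([c*d[:,0]+s*d[:,1],-s*d[:,0]+c*d[:,1],d[:,2]],1)
    e=r-[.105,0,.030]; t=np.stack([ca*e[:,0]-sa*e[:,2],e[:,1],sa*e[:,0]+ca*e[:,2]],1)
    B=[box(t,[-.225,-.1135,-.012],[0,.1135,0]),box(t,[0,-.1135,-.012],[.012,.1135,.024])]
    B+=[box(t,[-.225,y-.0035,0],[0,y+.0035,.010]) for y in (.11,.028,-.037,-.11)]
    B+=[box(r,[.122,a,0],[.140,b,.228]) for a,b in((.102,.114),(-.114,-.102))]
    B+=[box(r,[.032,a,.21],[.144,b,.228]) for a,b in((.102,.114),(-.114,-.102))]
    B+=[box(r,[.032,-.114,.212],[.144,.114,.224])]
    B=np.array(B); return B[np.abs(B).argmin(0),np.arange(len(p))]
for nm,p in (("scene",P[0]),("top",P[1]),("both",np.vstack(P))):
    best=min((least_squares(res,[.60,.2,y,0],args=(p,),loss="soft_l1",f_scale=.003) for y in (0,.15,.3)),key=lambda o:o.cost)
    print(nm,len(p),np.round(best.x,4),"deg",np.degrees(best.x[2]),"med|r|",np.median(abs(res(best.x,p))))
    v=best.x
# project points for check in top
def tow(t,v):
    e=np.array([ca*t[0]+sa*t[2]+.105,t[1],-sa*t[0]+ca*t[2]+.030]);c,s=np.cos(v[2]),np.sin(v[2])
    return np.array([v[0]+c*e[0]-s*e[1],v[1]+s*e[0]+c*e[1],e[2]])
img=c["image"].copy()
def px(p):
    k=np.array(c["orientation"]).T@(p-c["xyz"]);k=c["intrinsics"]@k;return k[:2]/k[2]
for y in (.11,.028,-.037,-.11):
    a,b=[tuple(int(round(z*16)) for z in px(tow([x,y,.01],v))) for x in(-.225,0)]
    cv2.line(img,a,b,(0,0,255),1,cv2.LINE_AA,4)
for n,y in(("wide",.069),("narrow",-.0045),("medium",-.0735)): print(n,np.round(px(tow([0,y,0],v)),1))
cv2.imwrite("pics/fit.png",cv2.resize(img[130:330,130:330],None,fx=3,fy=3)); np.save("rack.npy",v)
E
python3 fit.py
```

```text
scene big_tin_mid 720 mean [ 0.6088 -0.1876  0.0512] circ [ 0.605  -0.1886  0.0352] rect [ 0.6054 -0.1881] [0.0678 0.0629] 9.6
scene small_tin_mid 303 mean [ 0.4665 -0.3869  0.0568] circ [ 0.463  -0.3871  0.0268] rect [ 0.4643 -0.3883] [0.0518 0.048 ] 38.8
scene square_tin_mid 465 mean [ 0.4232 -0.1764  0.0588] circ [ 0.4206 -0.1773  0.0395] rect [ 0.4203 -0.1771] [0.0619 0.0581] 5.4
top big_tin_mid 138 mean [ 0.4211 -0.17    0.0555] circ [ 0.4189 -0.175   0.0396] rect [ 0.4193 -0.1753] [0.0583 0.0583] 5.0
top small_tin_mid 458 mean [ 0.4639 -0.3852  0.0582] circ [ 0.4641 -0.3856  0.0252] rect [ 0.463 -0.386] [0.0491 0.0476] 88.9
top square_tin_mid 794 mean [ 0.4192 -0.1752  0.06  ] circ [ 0.4191 -0.1753  0.0394] rect [ 0.4191 -0.1753] [0.0579 0.0583] 5.1
scene 18194 [0.6 0.2 0.3 0. ] deg 17.188734099654518 med|r| 0.0035920687719047557
top 14421 [0.5858 0.2    0.3142 0.    ] deg 18.002976808441947 med|r| 0.0038565175628576657
both 32615 [0.6 0.2 0.3 0. ] deg 17.18873408619784 med|r| 0.00404554052039385
wide [171.7 198.6]
narrow [203.7 188.2]
medium [233.6 178.6]
```

View pics/fit.png

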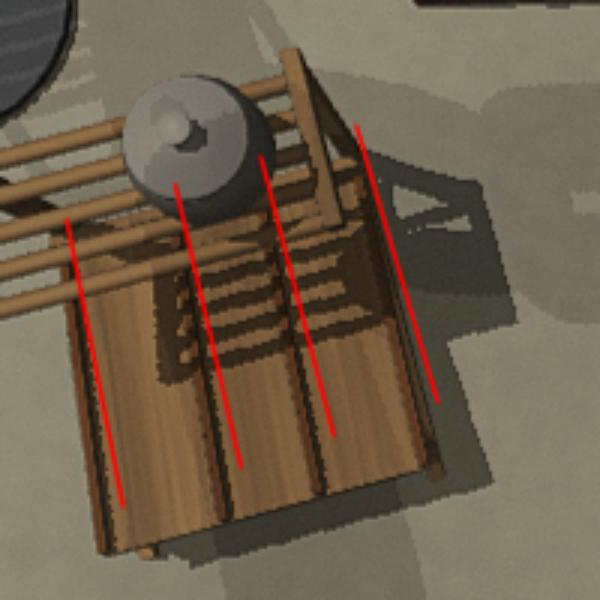

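The overlay shows the rack fit stalled: the red lines sit about 12 mm off and the yaw is a few degrees too big. I'll refit with a derivative-free optimiser.

```bash
sed -i 's/^    best=min.*/    p=p[::4]; f=lambda x: np.minimum(abs(res(x,p)),.012).mean()\n    best=min((minimize(f,[.58,.21,y,0],method="Nelder-Mead",options=dict(initial_simplex=np.array([.58,.21,y,0])+np.vstack([np.zeros(4),np.diag([.03,.03,.1,.003])]),maxiter=600,xatol=1e-5,fatol=1e-8)) for y in (.1,.2)),key=lambda o:o.fun)/; s/import least_squares/import minimize/' fit.py; python3 fit.py
```

```text
scene big_tin_mid 724 mean [ 0.6087 -0.1875  0.0511] circ [ 0.6057 -0.1879  0.0344] rect [ 0.6065 -0.1887] [0.0667 0.0649] 33.0
scene small_tin_mid 305 mean [ 0.4669 -0.3871  0.0569] circ [ 0.4638 -0.3871  0.0274] rect [ 0.4638 -0.3881] [0.0522 0.0485] 31.6
scene square_tin_mid 463 mean [ 0.4229 -0.1765  0.0588] circ [ 0.4191 -0.1769  0.0389] rect [ 0.4196 -0.1768] [0.0628 0.0578] 6.5
top big_tin_mid 742 mean [ 0.6054 -0.186   0.0524] circ [ 0.6059 -0.1865  0.0331] rect [ 0.6059 -0.1865] [0.0649 0.0645] 68.7
top small_tin_mid 455 mean [ 0.4639 -0.3855  0.0582] circ [ 0.4636 -0.3858  0.025 ] rect [ 0.463  -0.3862] [0.049  0.0477] 88.9
top square_tin_mid 795 mean [ 0.4192 -0.1752  0.06  ] circ [ 0.419  -0.1756  0.0392] rect [ 0.419  -0.1756] [0.0581 0.0586] 5.0
scene 4550 [ 0.5643  0.2048  0.2474 -0.0007] deg 14.172983332158427 med|r| 0.0009414380176182551
top 3615 [5.669e-01 2.068e-01 2.482e-01 2.000e-04] deg 14.220984272172224 med|r| 0.000972053588909505
both 8165 [ 5.648e-01  2.051e-01  2.469e-01 -1.000e-04] deg 14.146634971280298 med|r| 0.001117918474132576
wide [171.1 212.1]
narrow [203.7 203.4]
medium [234.1 195.2]
```

View pics/fit.png

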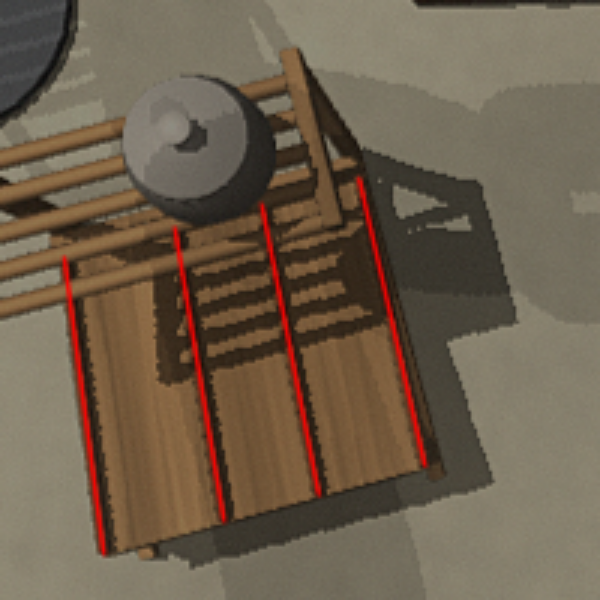

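```bash
cat >> h.py <<'E'
from scipy.spatial.transform import Rotation as Ro
RX,RY,RW=.5656,.2058,.2477
TH=np.radians(15)
Rr=Ro.from_euler('z',RW).as_matrix()
Rt=Rr@Ro.from_euler('y',TH).as_matrix()      # tray axes in world
rackw=lambda p: np.array([RX,RY,0])+Rr@np.array(p,float)
trayw=lambda p: rackw([.105,0,.030])+Rt@np.array(p,float)
def G(b,s=1): # tool in a frame: z=(sin b,0,-cos b), y=s*(frame y)
    z=np.array([np.sin(b),0,-np.cos(b)]);y=np.array([0,s,0.]);return np.stack([np.cross(y,z),y,z],1)
S=-1
# name: xy, pick yaw, grasp TCP height, width, height, lane y, tool half turn
T=dict(big=([.6057,-.187],0.,.012,.066,.052,.069),
       small=([.4637,-.3863],-.4,.014,.050,.058,-.0045),
       square=([.4191,-.176],np.radians(5.),.014,.058,.060,-.0735))
B=np.radians(15)
def pickpose(n):
    (x,y),w,h=T[n][:3]; R=Ro.from_euler('z',w).as_matrix()@G(B,S); return np.array([x,y,h]),R
def placepose(n,tx=-.185,dz=.002): return trayw([tx,T[n][5],T[n][2]+dz]),Rt@G(B,S)
def pushpose(n,tx,tz=.022,a=50): return trayw([tx,T[n][5],tz]),Rr@G(np.radians(90-a),S)
E
cat > ik.py <<'E'
import h
from h import *
for s in (1,-1):
  h.S=s
  for n in T:
    w=T[n][3]
    for nm,(p,R) in dict(pick=pickpose(n),place=placepose(n),push0=pushpose(n,-.24),push0h=(lambda a:(a[0]+[0,0,.1],a[1]))(pushpose(n,-.26)),push1=pushpose(n,-w)).items():
        q=solve_ik(p,R); print(s,n,nm,np.round(p,3),None if q is None else np.round(q,2))
E
python3 ik.py
```

```text
1 big pick [ 0.606 -0.187  0.012] [-0.55  0.51  1.8   0.24  0.62 -2.3 ]
1 big place [0.481 0.256 0.091] [ 0.28  0.38  1.73 -0.    1.03 -1.53]
1 big push0 [0.431 0.243 0.113] None
1 big push0h [0.413 0.238 0.219] [ 0.33 -0.2   2.27 -0.14  0.38 -1.38]
1 big push1 [0.594 0.284 0.068] None
1 small pick [ 0.464 -0.386  0.014] [-0.96  0.47  1.88  0.25  0.59 -2.33]
1 small place [0.499 0.184 0.093] [ 0.14  0.36  1.76 -0.    1.02 -1.67]
1 small push0 [0.449 0.172 0.113] None
1 small push0h [0.431 0.167 0.219] [ 0.   -0.27  2.31  0.37  0.44 -2.1 ]
1 small push1 [0.627 0.217 0.064] None
1 square pick [ 0.419 -0.176  0.014] [-0.81  0.29  2.21  0.42  0.51 -2.83]
1 square place [0.516 0.117 0.093] [ 0.01  0.36  1.77 -0.    1.02 -1.81]
1 square push0 [0.466 0.105 0.113] [-0.26  0.01  2.46  1.46  0.32  2.86]
1 square push0h [0.447 0.1   0.219] [-0.31 -0.29  2.32  0.66  0.59 -2.58]
1 square push1 [0.637 0.148 0.066] None
-1 big pick [ 0.606 -0.187  0.012] [-0.55  0.51  1.8   0.24  0.62  0.84]
-1 big place [0.481 0.256 0.091] [ 0.28  0.38  1.73 -0.    1.03  1.61]
-1 big push0 [0.431 0.243 0.113] None
-1 big push0h [0.413 0.238 0.219] [ 0.33 -0.2   2.27 -0.14  0.38  1.76]
-1 big push1 [0.594 0.284 0.068] None
-1 small pick [ 0.464 -0.386  0.014] [-0.96  0.47  1.88  0.25  0.59  0.81]
-1 small place [0.499 0.184 0.093] [ 0.14  0.36  1.76 -0.    1.02  1.47]
-1 small push0 [0.449 0.172 0.113] None
-1 small push0h [0.431 0.167 0.219] [ 0.   -0.27  2.31  0.37  0.44  1.04]
-1 small push1 [0.627 0.217 0.064] None
-1 square pick [ 0.419 -0.176  0.014] [-0.81  0.29  2.21  0.42  0.51  0.31]
-1 square place [0.516 0.117 0.093] [ 0.01  0.36  1.77 -0.    1.02  1.34]
-1 square push0 [0.466 0.105 0.113] [-0.26  0.01  2.46  1.46  0.32 -0.29]
-1 square push0h [0.447 0.1   0.219] [-0.31 -0.29  2.32  0.66  0.59  0.56]
-1 square push1 [0.637 0.148 0.066] None
```

```bash
cat > ik2.py <<'E'
from h import *
def dirR(a,hd):
    return Rr@Ro.from_euler('z',hd).as_matrix()@G(np.radians(90-a),S)
for n in T:
    w=T[n][3]
    for hd in (-60,-30,0,30,60):
        o=[]
        for tx in (-.24,-.15,-w):
            ok=[a for a in range(40,91,5) if solve_ik(trayw([tx,T[n][5],.025]),dirR(a,np.radians(hd))) is not None]
            o.append(min(ok) if ok else None)
        print(n,hd,o)
E
python3 ik2.py
```

```text
big -60 [40, 40, 40]
big -30 [50, 50, 50]
big 0 [40, 40, 40]
big 30 [40, 40, 40]
big 60 [40, 40, 40]
small -60 [40, 40, 40]
small -30 [55, 55, 55]
small 0 [45, 40, 40]
small 30 [40, 40, 40]
small 60 [40, 40, 40]
square -60 [45, 45, 45]
square -30 [40, 40, 40]
square 0 [45, 40, 40]
square 30 [40, 40, 40]
square 60 [40, 40, 40]
```

```bash
cat > ik3.py <<'E'
from h import *
for n in T:
    w=T[n][3]
    for hd in (-30,0,30):
      for tx in (-.24,-w):
        for a in range(40,86,5):
            q=solve_ik(trayw([tx,T[n][5],.025]),Rr@Ro.from_euler('z',np.radians(hd)).as_matrix()@G(np.radians(90-a),S))
            if q is not None: print(n,hd,tx,a,np.round(q,2))
E
python3 ik3.py
```

```text
big -30 -0.24 50 [ 0.66  0.22  2.19 -1.15  0.6  -2.83]
big -30 -0.24 55 [ 0.61  0.19  2.15 -0.93  0.59 -3.09]
big -30 -0.24 60 [ 0.55  0.18  2.11 -0.71  0.6   2.94]
big -30 -0.24 65 [ 0.5   0.17  2.07 -0.51  0.65  2.72]
big -30 -0.24 70 [ 0.45  0.18  2.02 -0.36  0.71  2.54]
big -30 -0.24 75 [ 0.41  0.19  1.97 -0.23  0.79  2.4 ]
big -30 -0.24 80 [ 0.36  0.21  1.92 -0.14  0.87  2.29]
big -30 -0.24 85 [ 0.32  0.24  1.87 -0.06  0.96  2.2 ]
big -30 -0.066 50 [ 0.53  0.49  1.9  -1.16  0.53 -2.94]
big -30 -0.066 55 [ 0.49  0.47  1.85 -0.9   0.53  3.07]
big -30 -0.066 60 [ 0.46  0.47  1.8  -0.67  0.57  2.82]
big -30 -0.066 65 [ 0.42  0.47  1.75 -0.48  0.63  2.62]
big -30 -0.066 70 [ 0.39  0.48  1.69 -0.33  0.72  2.46]
big -30 -0.066 75 [ 0.36  0.5   1.64 -0.21  0.81  2.34]
big -30 -0.066 80 [ 0.33  0.52  1.57 -0.13  0.91  2.25]
big -30 -0.066 85 [ 0.3   0.55  1.51 -0.06  1.01  2.18]
big 0 -0.24 40 [ 0.34  0.15  2.52  3.32  0.4  -1.67]
big 0 -0.24 60 [ 0.31  0.07  2.25 -0.1   0.31  1.72]
big 0 -0.24 65 [ 0.31  0.08  2.17 -0.06  0.45  1.67]
big 0 -0.24 70 [ 0.3   0.11  2.1  -0.03  0.58  1.65]

[... 6487 characters left out ...]
 0.83  0.44]
square 30 -0.24 80 [-0.12  0.17  1.98  0.17  0.89  0.58]
square 30 -0.24 85 [-0.06  0.2   1.92  0.08  0.96  0.69]
square 30 -0.058 40 [-0.34  0.5   2.08  1.49  0.76 -0.81]
square 30 -0.058 45 [-0.3   0.47  2.04  1.34  0.69 -0.62]
square 30 -0.058 50 [-0.26  0.45  1.99  1.15  0.65 -0.4 ]
square 30 -0.058 55 [-0.21  0.43  1.93  0.95  0.63 -0.16]
square 30 -0.058 60 [-0.17  0.43  1.88  0.74  0.64  0.07]
square 30 -0.058 65 [-0.13  0.44  1.81  0.55  0.68  0.28]
square 30 -0.058 70 [-0.09  0.45  1.75  0.39  0.75  0.45]
square 30 -0.058 75 [-0.05  0.48  1.68  0.26  0.82  0.59]
square 30 -0.058 80 [-0.01  0.51  1.61  0.16  0.91  0.7 ]
square 30 -0.058 85 [0.03 0.54 1.54 0.07 1.   0.79]
```

```bash
cat >> h.py <<'E'
def pushR(a=45,hd=30):
    a,hd=np.radians([a,hd]); z=Rr@np.array([np.cos(a)*np.cos(hd),np.cos(a)*np.sin(hd),-np.sin(a)])
    y=np.cross(z,Rr[:,0]); y/=np.linalg.norm(y); y=-S*y; return np.stack([np.cross(y,z),y,z],1)
UP=np.array([0,0,1.])
def log(s): print(s,"t%.2f"%read_time_s(),"pos",np.round(read_ee_pos(),3),"gap %.3f"%read_finger_gap(),"F",np.round(read_wrist_force(),1),flush=True)
def pick(n):
    p,R=pickpose(n); goto(p-.1*R[:,2],R); move_l(p,velocity=.2); set_gripper(0.); log(n+" gripped %.1f"%read_gripper_force())
    move_l(p+.13*UP,velocity=.25); log("lifted")
def place(n):
    p,R=placepose(n); b=Rr[:,0]
    goto(np.array([.44,-.02,.24]),R); goto(p-.03*b+.08*UP,R); move_l(p+.015*UP,velocity=.2)
    hit=move_l(p-.004*Rt[:,2],velocity=.03,stop_force=3.); log("down %s"%hit)
E
python3 - <<'E'
from h import *
pick("big")
c=capture("wrist");cv2.imwrite("pics/w1.png",c["image"])
place("big")
c=capture("scene");cv2.imwrite("pics/s1.png",c["image"][120:420,260:640])
R=pushR();print(np.round(R,2).tolist())
for n in T:
    for tx in(-.27,-T[n][3]):
        q=solve_ik(trayw([tx,T[n][5],.017]),R);print(n,tx,None if q is None else np.round(q,2))
E
```

```text
big gripped 66.6 t5.39 pos [ 0.607 -0.188  0.014] gap 0.754 F [-1.6 -0.1  7.2]
lifted t6.06 pos [ 0.605 -0.186  0.141] gap 0.758 F [-0.1  0.5 -2.6]
down True t9.21 pos [0.48  0.255 0.091] gap 0.758 F [-0.1  0.9  2.2]
[[0.83, 0.22, 0.51], [-0.07, -0.87, 0.49], [0.55, -0.45, -0.71]]
big -0.27 [-0.23  0.03  2.53  1.45  0.64 -0.01]
big -0.066 [-0.    0.45  2.12  1.65  0.52 -0.01]
small -0.27 [-0.52  0.05  2.5   1.25  0.8  -0.05]
small -0.05 [-0.16  0.48  2.07  1.49  0.6   0.02]
square -0.27 [-0.72  0.1   2.44  1.11  0.9  -0.1 ]
square -0.058 [-0.3   0.48  2.05  1.36  0.69  0.03]
```

View pics/s1.png

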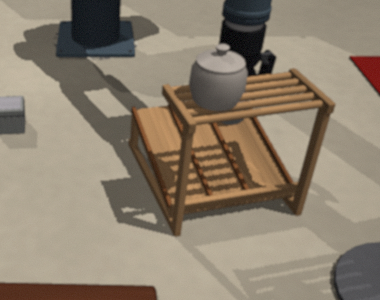

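Wrist at the rack, with the big tin set down at the lane's open end behind the pot at (220,80). Next: release, retreat and push.

```bash
cat >> h.py <<'E'
def release(n):
    set_gripper(1.); p,R=placepose(n); q=np.array(read_ee_pos()); b=Rr[:,0]
    move_l(q-.02*b+.075*UP,velocity=.2); log("released")
def push(n,tz=.017,over=.004,lead=.008,start=-.255):
    R=pushR(); y=T[n][5]; P=lambda tx:trayw([tx,y,tz])
    goto(P(start)-.03*Rr[:,0]+.07*UP,R); set_gripper(0.); move_l(P(start),velocity=.15); log("push start")
    end=-T[n][3]-lead
    h1=move_l(P(end-.02),velocity=.08,stop_force=6.); log("near %s"%h1)
    if not h1: h1=move_l(P(end+over),velocity=.025,stop_force=3.); log("end %s"%h1)
    e=Rt.T@(np.array(read_ee_pos())-trayw([0,0,0])); print("tip tray",np.round(e,4),"target",end)
E
python3 - <<'E'
from h import *
release("big")
c=capture("top");cv2.imwrite("pics/t1.png",cv2.resize(c["image"][130:430,100:400],None,fx=2,fy=2))
push("big")
c=capture("scene");cv2.imwrite("pics/s2.png",cv2.resize(c["image"][150:380,360:620],None,fx=2,fy=2))
E
```

```text
released t10.13 pos [0.459 0.25  0.165] gap 1.003 F [-0.3 -0.2 -0.9]
push start t12.68 pos [0.416 0.239 0.112] gap 0.002 F [-0.8 -0.7  0. ]
near False t14.84 pos [0.567 0.277 0.071] gap -0.001 F [ 0.  -0.2  0.1]
end True t15.71 pos [0.588 0.283 0.064] gap 0.002 F [-1.3 -0.2  1.4]
tip tray [-0.0712  0.0691  0.0166] target -0.07400000000000001
```

View pics/s2.png

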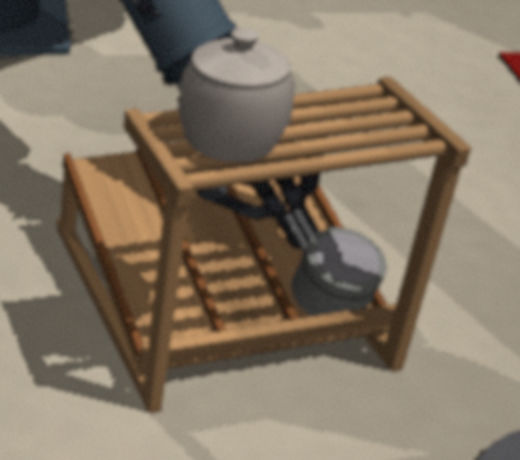

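The big tin (crop ~ (340,270)) stands upright against the stop in the left lane. Next is the small tin.

```bash
cat >> h.py <<'E'
def back(n):
    move_l(trayw([-.22,T[n][5],.03]),velocity=.2); move_l(np.array(read_ee_pos())-.03*Rr[:,0]+.09*UP,velocity=.25)
def nxt(n):
    goto(np.array([.40,-.03,.24]),pickpose(n)[1]); set_gripper(1.)
E
python3 - <<'E'
from h import *
back("big"); nxt("small"); pick("small"); place("small"); release("small"); push("small")
c=capture("scene");cv2.imwrite("pics/s3.png",cv2.resize(c["image"][150:380,360:620],None,fx=2,fy=2))
E
```

```text
small gripped 61.5 t21.59 pos [ 0.464 -0.387  0.016] gap 0.569 F [-1.5  1.7  6.5]
lifted t22.26 pos [ 0.463 -0.386  0.143] gap 0.574 F [-0.7 -0.7 -2.9]
down True t25.56 pos [0.499 0.184 0.093] gap 0.567 F [-0.1  0.2  3.8]
released t26.56 pos [0.478 0.179 0.167] gap 1.001 F [-0.4  0.  -0.5]
push start t29.07 pos [0.434 0.168 0.112] gap -0.002 F [-0.3  0.3 -0.6]
near False t31.44 pos [0.6   0.21  0.067] gap 0.002 F [ 0.3  0.2 -0.6]
end True t32.32 pos [0.621 0.215 0.06 ] gap -0.003 F [-1.3 -1.   2. ]
tip tray [-0.0551 -0.0044  0.0165] target -0.058
```

View pics/s3.png

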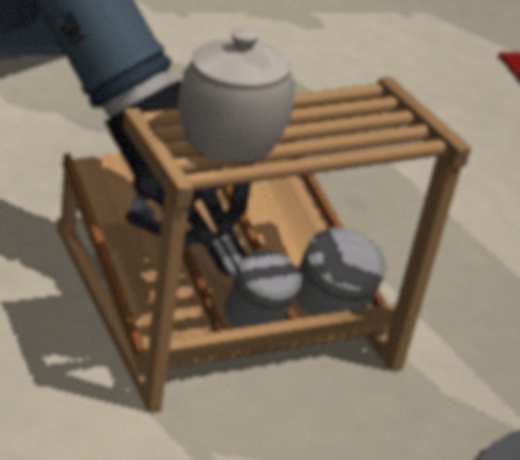

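Small tin (crop ~ (265,285)) is upright at the stop in the middle lane, next to the big one. Now the square tin.

Run:
```python
from h import *
back("small"); nxt("square"); pick("square"); place("square"); release("square"); push("square"); back("square")
goto(np.array([.36,-.1,.3]),pickpose("square")[1]); log("clear")
c=capture("scene");cv2.imwrite("pics/s4.png",cv2.resize(c["image"][150:380,360:620],None,fx=2,fy=2))
w=cloud(c); t=(w-trayw([0,0,0]))@Rt
for q,y,h in(("big_tin_mid",.069,.052),("small_tin_mid",-.0045,.058),("square_tin_mid",-.0735,.06)):
    m=(abs(t[...,1]-y)<.04)&(abs(t[...,2]-h)<.005)&(t[...,0]>-.12)&(t[...,0]<.01); p=t[m]
    (cx,cy),r=cv2.minEnclosingCircle(p[:,:2].astype(np.float32)); R=cv2.minAreaRect(p[:,:2].astype(np.float32))
    print(q,len(p),"top z",np.round(np.percentile(p[:,2],[10,50,90]),4),"x",np.round([p[:,0].min(),p[:,0].max()],4),"circ",np.round([cx,cy,r],4),np.round(R[1],3),round(R[2],1))
for q in["sugar_pot","tumbler","tin_box"]:
    p=w[silhouettes(c,q)[0]["pixels"]];print(q,np.round(np.nanmedian(p,0),3))
```

```text
square gripped 62.9 t37.30 pos [ 0.42  -0.177  0.016] gap 0.670 F [-1.8  1.9  8.8]
lifted t37.97 pos [ 0.418 -0.176  0.143] gap 0.667 F [ 0.3 -0.4 -3.1]
down True t40.44 pos [0.515 0.117 0.093] gap 0.672 F [ 0.3 -0.6  2.9]
released t41.38 pos [0.495 0.112 0.167] gap 0.999 F [-0.2 -0.1 -0.1]
push start t43.88 pos [0.451 0.101 0.112] gap -0.001 F [-0.3 -0.5  1. ]
near False t46.14 pos [0.609 0.141 0.069] gap 0.001 F [ 0.3  0.2 -0.3]
end True t46.91 pos [0.628 0.146 0.063] gap 0.006 F [-0.3 -0.   0.2]
tip tray [-0.0659 -0.073   0.0165] target -0.066
clear t49.31 pos [ 0.36  -0.099  0.298] gap -0.002 F [-0.1  0.3 -0.6]
big_tin_mid 1009 top z [0.0495 0.0514 0.053 ] x [-0.0664  0.0097] circ [-0.0244  0.0772  0.0422] [0.066 0.074] 85.4
small_tin_mid 624 top z [0.0554 0.0575 0.0591] x [-0.0499  0.0004] circ [-0.0214 -0.0119  0.0365] [0.068 0.05 ] 83.7
square_tin_mid 736 top z [0.0571 0.0591 0.0609] x [-0.0614  0.0003] circ [-0.0314 -0.0716  0.0388] [0.06  0.059] 3.3
sugar_pot [0.689 0.172 0.275]
tumbler [ 0.524 -0.251  0.044]
tin_box [ 0.732 -0.301  0.065]
```

View pics/s4.png

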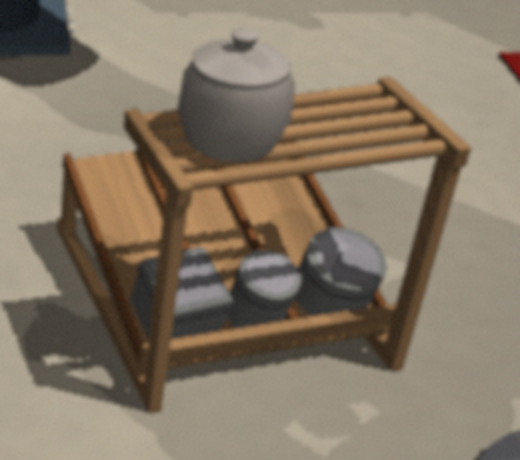

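All three tins are upright in their lanes. The square tin's push stopped about 3 mm earlier than the others, with hardly any force, so I'll nudge it once more.

Run:
```python
from h import *
n="square";R=pushR();y=T[n][5];P=lambda tx:trayw([tx,y,.017])
goto(P(-.22)-.03*Rr[:,0]+.07*UP,R); move_l(P(-.2),velocity=.2); move_l(P(-.08),velocity=.12)
h=move_l(P(-.059),velocity=.02,stop_force=4.5); log("end %s"%h)
e=Rt.T@(np.array(read_ee_pos())-trayw([0,0,0])); print("tip",np.round(e,4))
back(n); log("back")
c=capture("scene");cv2.imwrite("pics/s5.png",cv2.resize(c["image"][150:380,360:620],None,fx=2,fy=2))
w=cloud(c); t=(w-trayw([0,0,0]))@Rt
m=(abs(t[...,1]+.0735)<.04)&(abs(t[...,2]-.06)<.005)&(t[...,0]>-.12)&(t[...,0]<.01);p=t[m]
print(np.round([p[:,0].min(),p[:,0].max(),p[:,2].mean()],4),cv2.minAreaRect(p[:,:2].astype(np.float32)))
```

```text
end True t52.98 pos [0.628 0.147 0.063] gap 0.002 F [-1.7 -0.   0.5]
tip [-0.0654 -0.0727  0.0164]
back t54.44 pos [0.459 0.102 0.206] gap 0.001 F [ 0.3  0.2 -1.1]
[-0.0596 -0.0004  0.0591] ((-0.029833011329174042, -0.07296030968427658), (0.05874111130833626, 0.058765165507793427), 2.3148202896118164)
```

View pics/s5.png

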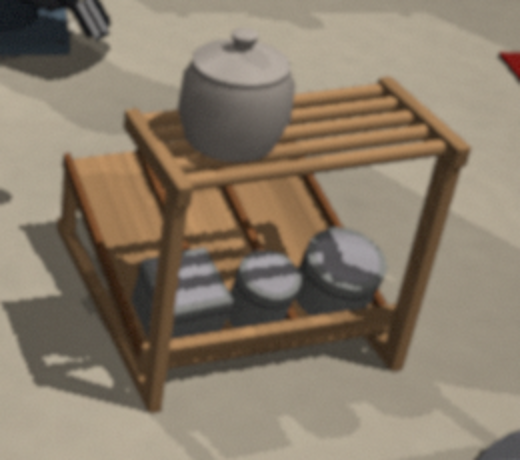

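The square tin (crop ~ (187,290)) now rests against the stop after a firm contact, and all three are upright. Handing in.

```bash
python3 -c "
from rig import *
print(close_job(),read_time_s())"
```

```text
the job is handed in; nothing more can be done
the job is handed in; nothing more can be done
```

I handed the job in at about 55 s of the 72 s: all three tins stand upright in their matching lanes against the back stop, and the sugar pot, tumbler and tin box were not disturbed.

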